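# Put the rolling pin back together

## Task

The rolling pin was taken apart for washing. Lift the steel axle off its rest by the bare shank, start it well into the bore of the wooden barrel and let go of it there; then take a fresh grip on its wooden handle and push it gently, without forcing, until it has clicked into the far handle and its steel collar sits against the end of the barrel. Leave the whole pin lying in its cradle and disturb nothing else.

Things in the scene. Friction and masses are not known exactly. Their poses are not given: they have to be found in the camera images.
- axle: loose steel axle of the rolling pin, 0.24 kg: bare round shank 12 mm thick, 215 mm long, with a rounded nose and a groove 13 mm behind it; then a steel collar 27 mm across, 10 mm long; then a wooden handle. Origin on its axis at the collar's front face (shoulder); +x runs along the shank to the nose. Balances about 73 mm ahead of the origin. Starts lying level, axis 52 mm above the table.
- axle_handle: turned wooden handle fixed to the axle, about 28 mm thick, from 10 to 102 mm behind the shoulder; same origin and axes as the axle (it lies along -x). Let go partway in, the axle sags in the bore by up to 0.04 rad, handle down; lifted level again it slides freely.
- tip (a point): end of the axle's nose, on the axis, 215 mm ahead of the shoulder
- shoulder (a point): centre of the collar's front face, which must come against the barrel's end
- barrel: the pin's light wooden barrel, 60 mm across, 190 mm long, 0.55 kg, lying loose in its cradle, axis level and 65 mm above the table. Origin on the axis at mid-length; +x is the way the axle goes in. A straight bore 14.8 mm across opens at the -x end and runs on into the far handle, already fitted at the +x end (steel collar 34 mm across, then wood, ending 216 mm from the origin).
- mouth (a point): centre of the bore's open end, 95 mm before the barrel's origin, in a white bush that breaks at over 40 N between axle and barrel (push with under 25 N); axes as the barrel's. 202 mm in from here, in the far collar, spring balls snap into the axle's groove: the nose meets them with the shoulder 14 mm from the mouth, they resist with 5 to 15 N until 7 mm are left, then let it drop in.
- cradle: fixed wooden cradle: base board 212x100x12, two V saddles 58 mm high, and across its +x end a slotted fence 88 mm high whose near face, 105 mm from the origin, stops the barrel's far face. The barrel starts 6 to 18 mm short of it and slides on to it under a push of a few N. Origin under its middle on the table; +x the way the axle goes in.
- axle_rest: fixed wooden rest, 310x52 mm: a fork 58 mm high under the shank 26 to 38 mm behind the nose, and a trough 60 mm high round the axle's handle that hides its sides; between them 175 mm of bare shank lie free, 34 mm above the rest's base. Origin underneath, 80 mm ahead of the shoulder, axes as the axle's. The axle lifts straight up out.
- purple_crate: fixed purple crate on the left of the table, 552 mm along x, 375 along y, 195 high, open at the top; origin under its middle, axes as the world's; keep clear of it
- timer: red and white clockwork kitchen timer, 68 mm across, 57 high; bystander, leave it
- pepper: grey pepper shaker, 44 mm across, 90 high; bystander, leave it
- tape: roll of beige tape lying flat, 103 mm across, 25 high; bystander, leave it
- lemon: yellow lemon, 66x51x51; bystander, leave it
- garlic: white bulb of garlic, 58x57x57; bystander, leave it
- peeler: yellow peeler, 170x25x18; bystander, leave it

How it is judged:
By the outcome, as a careful person would: the job done as asked, in the order asked, and still so for the second after the job is handed in, with the robot touching nothing.
It also fails if it takes over 72 s, if anything falls off the work surface, if the arm or the gripper's body presses on something with over 40 N, if the wrist force passes 120 N, or if a joint passes its speed limit or range.

## Robot

A 6-joint arm with a two-finger parallel gripper is mounted at the origin on a cart in front of the work surface, level with it; the furniture and walls round the work are solid. World frame = base frame: x ahead of the robot, y to its left, z up, the work surface at z = 0. Lengths are in m, angles in rad, forces in N, time in s.
With the tool pointing down it reaches from about 0.4 to 0.925 m from the base axis. Payload 12.5 kg.
Tool frame: the origin (TCP) lies at the very end of the fingers, on their centre line; the grasp point (between the pads) lies 19 mm behind it; z points along the fingers, y is the line along which they close (so a half turn about z gives the same grasp; the last joint's range is limited). The gripper opens to 95 mm and grips with 3 to 60 N. Pads are 20 mm wide; open, the fingers measure 119 mm over their backs; the gripper's body (75 mm by 180 mm) begins 59 mm behind the grasp point.
Start: joints at [-1.316, 0.491, 1.559, -0, 1.092, -0.106], TCP at [0.221, -0.585, 0.215] pointing down, gripper open.
Joint ranges: [-3.1, 3.1], [-0.84, 2.19], [0.05, 2.79], [-1.13, 4.28], [0.06, 2.93], [-2.69, 2.69]. Speed limits (rad/s): [2.22, 2.22, 2.79, 3.14, 3.14, 3.14].

## Interface

Orientations are given as a rotation vector (axis times angle).
In Python, from plant import manip gives the robot as it stands. The module is installed in compiled form; this text tells all that it offers.
- The arm moves only by the tool servo_tool, never from a script. Its argument "commands" is a list that holds one entry, the list of rows, each a list of 7 numbers: the shift along the tool's x, y, z in m, then the turn, a rotation vector about the tool's x, y, z in degrees, then the opening, from -1 (shut) to 1 (fully open). In form: [[[x, y, z, wx, wy, wz, hand], ...]]. A call has exactly 10 rows; each row is the pose to reach, as a shift and turn from the pose commanded when the call began, along the tool's axes at that moment; what a row does not reach only later rows make up. A row lasts 1/10 s, in which the tool goes at most 50 mm and 8.59 degrees, less where a joint would pass 70% of its speed; a pose out of reach is approached as far as the arm can. A call with a gripper value outside its range is refused whole. The fingers move at their own pace and stop on an object; "grip_force" is the grip in N (left out, the last holds). Time passes only in rows, so rows that repeat a pose let the fingers close, or fill a call up. It gives the time, the measured TCP pose, the force, the opening and the grip force at its end, in the units of the state.
- manip.observe(): the state, without advancing time (a new reading comes with each control period).
- manip.camera(name): name is "scene" or "side" or "wrist"; returns a dict with "img" (480x640x3 uint8, red, green, blue), "mtx" (3x3 intrinsics, pixels), "position" and "attitude" of the camera in the world; the wrist camera has in their place "hand_eye" (4x4, takes a point from camera to tool coordinates, whose origin is the TCP and whose axes are the flange's). Camera axes: x right, y down, z forward; pixel columns grow to the right and rows downward; lengths in m; the calibration is good to about 2 mm. A picture is of the moment at which its call begins: read the wrist's pose just before it. There is no depth.
- manip.finish_job(): hands the job in; it is judged then, once.
The state is a dict: "t": time; "joints": joint angles; "qvel": joint speeds; "tau": joint torques, N m; "tcp_pos": TCP position; "tcp_rot": TCP orientation; "wrist_force": force on the tool from outside, world axes, zero at the start; "torque": the same for the moment, N m; "grip_width": finger opening in m; "grasp_force": force on a finger pad.
Only numpy, scipy, OpenCV 4.12 (cv2) and the standard library are available. Lean on these libraries where they do the work, as an engineer would, in place of code of your own. Each camera call takes 0.05 s, during which the arm holds its last target. There are 200 camera calls.

## Working session

There is one attempt and no reset: what is moved stays moved. The work goes in short steps, Python scripts to look and compute and a tool call to move; the robot and the scene stay as the last step left them, time stands still between calls to the robot, and variables do not carry over. Pictures are saved under pics/ and viewed, at most 10 in all, crops included, and the job is handed in when it is done.

Besides the shell and the picture viewer there is one more tool, called after "Emit:" by a JSON object that holds its "method" and its "body". servo_tool: Moves the arm, as the interface text tells. Its arguments: {"type":"object","properties":{"commands":{"type":"array","items":{"type":"array","items":{"type":"array","items":{"type":"number"}}}},"grip_force":{"type":"number"}},"required":["commands"]}

```bash
mkdir -p pics
cat > h.py <<'E'
import numpy as np,cv2
from scipy.spatial.transform import Rotation as R
from plant import manip
def shot(n,f=None):
    s=manip.observe(); c=manip.camera(n)
    if f: cv2.imwrite('pics/'+f,c['img'][:,:,::-1])
    return s,c
E
python3 - <<'E'
from h import *
for n in('scene','side'):
    s,c=shot(n,n+'0.png'); print(n,c['mtx'],c['position'],c['attitude'])
s,c=shot('wrist'); print(c['mtx'],c['hand_eye']); print(s)
E
```

```text
scene [[582.02544052   0.         320.13583365]
 [  0.         582.02544052 245.38189182]
 [  0.           0.           1.        ]] [ 0.73666718 -1.19862521  0.96203691] [-2.23623984 -0.17782873  0.07646203]
side [[455.76777368   0.         313.4152489 ]
 [  0.         455.76777368 243.13030904]
 [  0.           0.           1.        ]] [ 1.51666911 -0.50966226  0.6209544 ] [-1.7835467  -1.15175605  0.69097819]
[[333.82853943   0.         317.64509474]
 [  0.         333.82853943 241.57047032]
 [  0.           0.           1.        ]] [[-5.84190326e-04 -9.70785154e-01 -2.39949669e-01  6.72525074e-02]
 [ 9.99999800e-01 -6.24975645e-04  9.38816395e-05  3.39645307e-04]
 [-2.41101601e-04 -2.39949566e-01  9.70785325e-01 -1.69915409e-01]
 [ 0.00000000e+00  0.00000000e+00  0.00000000e+00  1.00000000e+00]]
{'t': 0.1, 'joints': array([-1.31557750e+00,  4.91495348e-01,  1.55939617e+00,  7.98065315e-06,
        1.09168973e+00, -1.05613241e-01]), 'qvel': array([-0.00075995, -0.00036556, -0.00061194, -0.00096162,  0.00087158,
        0.00159606]), 'tau': array([ 2.34201267e-03, -6.13619399e+01, -2.58607435e+01,  6.94080535e-02,
        4.70098795e-02, -5.79750485e-05]), 'tcp_pos': array([ 0.2206186 , -0.58453646,  0.21411999]), 'tcp_rot': array([-3.08963255e+00, -5.63541153e-01,  1.04927806e-04]), 'wrist_force': array([ 0.34490491, -0.10870874,  0.01191715]), 'torque': array([-0.00699661,  0.01553108, -0.02216762]), 'grasp_force': 0.0, 'grip_width': 0.09533220587978654}
```

View pics/scene0.png

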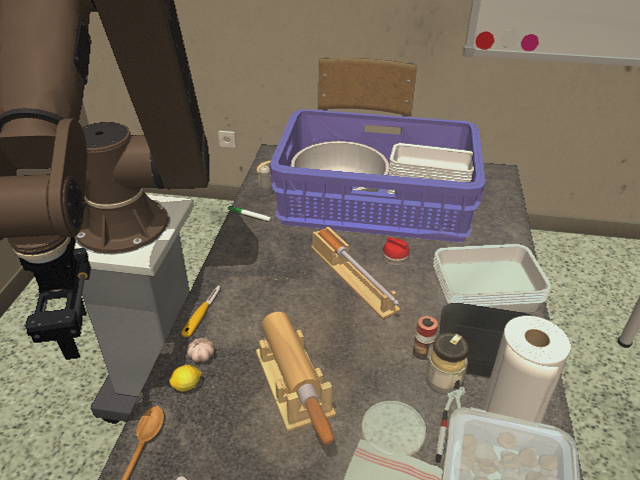

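View pics/side0.png

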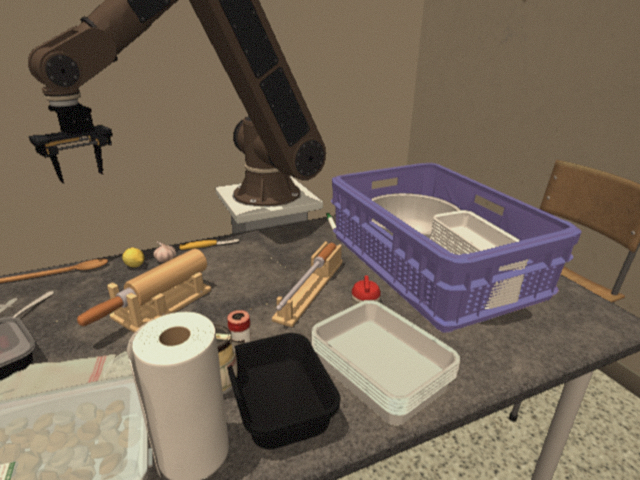

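Run:
```python
import cv2,numpy as np
a=cv2.imread('pics/scene0.png');b=cv2.imread('pics/side0.png')
A=cv2.resize(a[220:460,240:420],None,fx=2.5,fy=2.5,interpolation=2)  # 450x600
B=cv2.resize(b[230:345,70:350],(700,288),interpolation=2)
cv2.imwrite('pics/a1.png',A);cv2.imwrite('pics/b1.png',B)
```

```text
(no output)
```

View pics/a1.png

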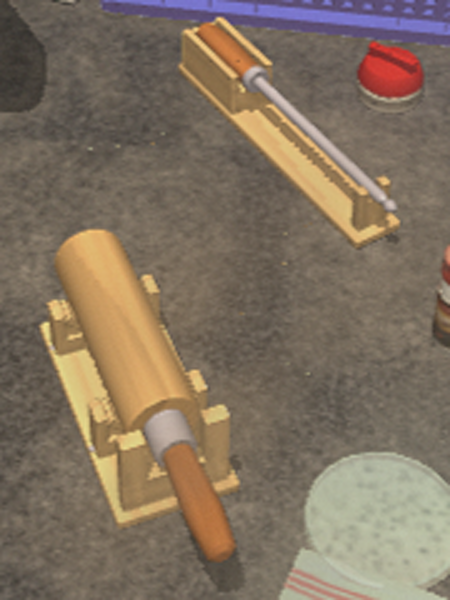

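View pics/b1.png

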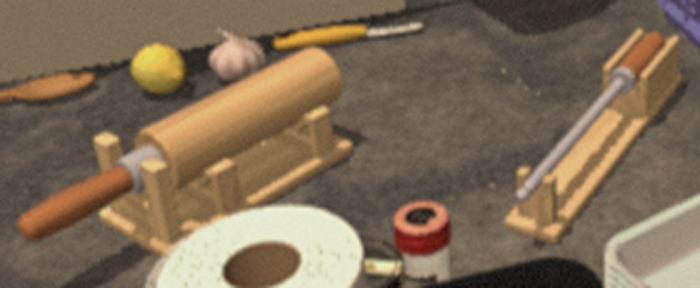

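```bash
cat >> h.py <<'E'
def proj(c,P,s=None):
    if 'position' in c: Rm=R.from_rotvec(c['attitude']).as_matrix(); t=np.array(c['position'])
    else:
        T=np.eye(4);T[:3,:3]=R.from_rotvec(s['tcp_rot']).as_matrix();T[:3,3]=s['tcp_pos'];T=T@c['hand_eye'];Rm=T[:3,:3];t=T[:3,3]
    q=(np.atleast_2d(P)-t)@Rm; return q[:,:2]/q[:,2:]*[c['mtx'][0,0],c['mtx'][1,1]]+c['mtx'][:2,2]
def pts(p,us,z): return np.array([[p[0]+u*np.cos(p[2]),p[1]+u*np.sin(p[2]),z] for u in us])
E
python3 - <<'E'
from h import *
from scipy.optimize import least_squares as ls
S=shot('scene')[1];D=shot('side')[1]
a=lambda l:np.array(l)/2.5+[240,220]
b=lambda l:np.array(l)/2.5+[70,230]
def fit(z,uS,pS,uD,pD,x0):
    f=lambda p:np.r_[(proj(S,pts(p,uS,z))-pS).ravel(),(proj(D,pts(p,uD,z))-pD).ravel()]
    r=ls(f,x0);print(r.x,np.degrees(r.x[2]),r.fun.round(1));return r.x
ax=fit(.052,[.215,-.005],a([(395,208),(254,75)]),[.215,-.005],b([(521,194),(625,75)]),[.6,-.1,-.7])
ba=fit(.065,[.216,.1],a([(222,552),(165,412)]),[.216,.1],b([(25,230),(145,158)]),[.6,-.4,-1])
print(pts(ax,[0,.215],.052),pts(ba,[-.095,.095],.065))
E
```

```text
[ 0.62370074 -0.08081908 -0.84659852] -48.5065219748291 [-1.5 -0.5 -0.3  0.3  0.7  1.3 -0.   2.1]
[ 0.55645182 -0.43438    -1.03753289] -59.4462555325431 [-0.7 -0.1 -1.2  5.2  1.2  0.1  3.9  2. ]
[[ 0.62370074 -0.08081908  0.052     ]
 [ 0.76614572 -0.24186078  0.052     ]] [[ 0.50815892 -0.3525705   0.065     ]
 [ 0.60474473 -0.51618951  0.065     ]]
```

Emit:
{"method": "servo_tool", "body": {"commands": [[[0.05,-0.025,0.0,0,0,-8,1],[0.1,-0.05,0,0,0,-16,1],[0.145,-0.07,0,0,0,-24,1],[0.19,-0.09,0,0,0,-32,1],[0.235,-0.11,0,0,0,-40,1],[0.28,-0.13,0,0,0,-48,1],[0.325,-0.15,0,0,0,-56,1],[0.37,-0.17,0,0,0,-64,1],[0.41,-0.19,0,0,0,-72,1],[0.45,-0.21,0,0,0,-80,1]]], "grip_force": 30}}

```text
t: 1.25
tcp_pos: [0.5689, -0.2275, 0.2147]
tcp_rot: [1.998, 2.424, -0.0]
wrist_force: [0.1, -0.3, 0.3]
grip_width: 0.0953
grasp_force: 0.0
```

```bash
cat >> h.py <<'E'
def go(pos,xang,pitch=0):
    "print tool-frame shift/turn to reach world pos, tool down with x at angle xang (deg)"
    s=manip.observe();Rc=R.from_rotvec(s['tcp_rot']);a=np.radians(xang)
    x=np.array([np.cos(a),np.sin(a),0]);z=np.array([0,0,-1.]);Rt=R.from_matrix(np.c_[x,np.cross(z,x),z])*R.from_euler('y',pitch,degrees=True)
    print('t',s['t'],'pos',s['tcp_pos'].round(4),'F',s['wrist_force'].round(2),'w',round(s['grip_width'],4),'gf',round(s['grasp_force'],1))
    print('shift',Rc.inv().apply(np.array(pos)-s['tcp_pos']).round(4),'turn',np.degrees((Rc.inv()*Rt).as_rotvec()).round(2))
E
python3 -c "
from h import *
go([.663,-.126,.2],131.5)"
```

```text
t 1.25 pos [ 0.5689 -0.2275  0.2147] F [ 0.11 -0.34  0.27] w 0.0953 gf 0.0
shift [0.0817 0.1118 0.0147] turn [ 0.000e+00  1.000e-02 -3.048e+01]
```

Emit:
{"method": "servo_tool", "body": {"commands": [[[0.02,0.03,0.004,0,0,-8,1],[0.04,0.06,0.008,0,0,-16,1],[0.06,0.09,0.012,0,0,-24,1],[0.0817,0.1118,0.0147,0,0,-30.5,1],[0.0817,0.1118,0.0147,0,0,-30.5,1],[0.0817,0.1118,0.0147,0,0,-30.5,1],[0.0817,0.1118,0.0147,0,0,-30.5,1],[0.0817,0.1118,0.0147,0,0,-30.5,1],[0.0817,0.1118,0.0147,0,0,-30.5,1],[0.0817,0.1118,0.0147,0,0,-30.5,1]]]}}

```text
t: 2.25
tcp_pos: [0.6621, -0.129, 0.2001]
tcp_rot: [1.3, 2.86, -0.0]
wrist_force: [-0.3, 0.4, 1.2]
grip_width: 0.0948
grasp_force: 0.0
```

Run:
```python
from h import *
s,c=shot('wrist','w1.png')
go([.663,-.126,.2],131.5)
print(proj(c,pts([.6237,-.0808,-.8466],[-.1,0,.06,.215],.052),s).round(1))
```

```text
t 2.3 pos [ 0.6621 -0.1289  0.2001] F [-0.65  0.06 -0.11] w 0.095 gf 0.0
shift [0.0016 0.0026 0.0001] turn [ 0.    0.02 -0.38]
[[320.   44.7]
 [320.6 164.5]
 [320.9 227.9]
 [321.6 368.1]]
```

View pics/w1.png

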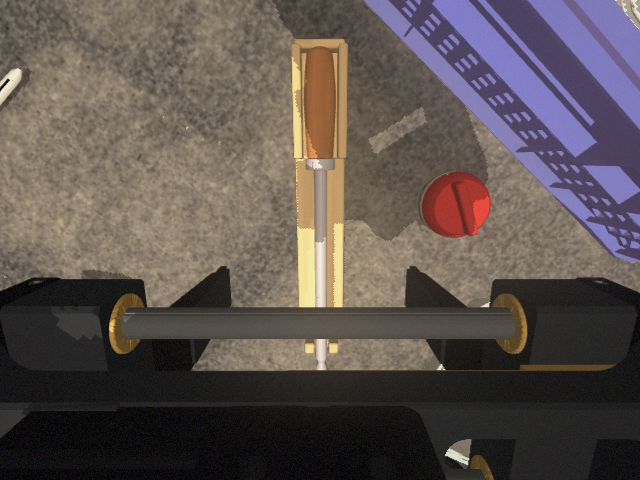

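```bash
cat >> h.py <<'E'
def ray(s,c,px,z):
    T=np.eye(4);T[:3,:3]=R.from_rotvec(s['tcp_rot']).as_matrix();T[:3,3]=s['tcp_pos'];T=T@c['hand_eye']
    K=c['mtx'];d=T[:3,:3]@np.array([(px[0]-K[0,2])/K[0,0],(px[1]-K[1,2])/K[1,1],1]);o=T[:3,3]
    return o+d*(z-o[2])/d[2]
E
python3 - <<'E'
from h import *
s=manip.observe();c={'hand_eye':0};c=manip.camera('wrist')
for p,z in [((365,0),.195),((620,262),.195),((500,135),.195)]: print(ray(s,c,p,z))
for p in [(320.5,169),(321,369),(320,48)]: print(ray(s,c,p,.052))
go(pts([.6264,-.0838,-.8466],[.065],.033)[0],131.5)
E
```

```text
[ 0.58813153 -0.01113417  0.195     ]
[ 0.7793681  -0.01096302  0.195     ]
[ 0.67938268 -0.00986664  0.195     ]
[ 0.62633355 -0.08379229  0.052     ]
[ 0.76642219 -0.24296115  0.052     ]
[ 0.5591509  -0.00771577  0.052     ]
t 2.35 pos [ 0.6622 -0.1288  0.2001] F [-0.59 -0.23 -0.52] w 0.0949 gf 0.0
shift [-0.0075  0.003   0.1671] turn [ 0.    0.01 -0.36]
```

Emit:
{"method": "servo_tool", "body": {"commands": [[[-0.004,0.0015,0.04,0,0,-0.3,0.2],[-0.0075,0.003,0.08,0,0,-0.4,0.2],[-0.0075,0.003,0.115,0,0,-0.4,0.2],[-0.0075,0.003,0.14,0,0,-0.4,0.2],[-0.0075,0.003,0.155,0,0,-0.4,0.2],[-0.0075,0.003,0.163,0,0,-0.4,0.2],[-0.0075,0.003,0.167,0,0,-0.4,0.2],[-0.0075,0.003,0.167,0,0,-0.4,0.2],[-0.0075,0.003,0.167,0,0,-0.4,-0.2],[-0.0075,0.003,0.167,0,0,-0.4,-0.5]]]}}

```text
t: 3.35
tcp_pos: [0.6699, -0.1322, 0.034]
tcp_rot: [1.288, 2.864, 0.0]
wrist_force: [-0.2, -0.3, -0.7]
grip_width: 0.0461
grasp_force: 0.0
```

Emit:
{"method": "servo_tool", "body": {"commands": [[[0,0,0,0,0,0,-1],[0,0,0,0,0,0,-1],[0,0,0,0,0,0,-1],[0,0,0,0,0,0,-1],[0,0,0,0,0,0,-1],[0,0,0,0,0,0,-1],[0,0,0,0,0,0,-1],[0,0,0,0,0,0,-1],[0,0,0,0,0,0,-1],[0,0,0,0,0,0,-1]]], "grip_force": 40}}

```text
t: 4.35
tcp_pos: [0.6695, -0.1321, 0.0329]
tcp_rot: [1.288, 2.865, -0.0]
wrist_force: [-0.4, -0.6, 0.5]
grip_width: 0.0113
grasp_force: 40.0
```

Emit:
{"method": "servo_tool", "body": {"commands": [[[0,0,-0.01,0,0,0,-1],[0,0,-0.025,0,0,0,-1],[0,0,-0.045,0,0,0,-1],[0,0,-0.065,0,0,0,-1],[0,0,-0.09,0,0,0,-1],[0,0,-0.115,0,0,0,-1],[0,0,-0.135,0,0,0,-1],[0,0,-0.145,0,0,0,-1],[0,0,-0.15,0,0,0,-1],[0,0,-0.15,0,0,0,-1]]]}}

```text
t: 5.35
tcp_pos: [0.6695, -0.1321, 0.1833]
tcp_rot: [1.288, 2.865, 0.0]
wrist_force: [0.7, 0.5, -2.4]
grip_width: 0.0109
grasp_force: 40.0
```

Run:
```python
from h import *
m=pts([.5565,-.4344,-1.0375],[-.095],.065)[0]
d=np.array([np.cos(-1.0375),np.sin(-1.0375),0])
# grip at u=65; put tip 60mm short of mouth, 100 mm above the table axis height .19
print(m); tgt=m-d*(.215-.065+.06); tgt[2]=.18-.019
print(tgt, np.hypot(*tgt[:2])); go(tgt,120.5)
```

```text
[ 0.50820441 -0.35259208  0.065     ]
[ 0.40144572 -0.17175353  0.161     ] 0.43664395190040883
t 5.35 pos [ 0.6695 -0.1321  0.1833] F [ 0.71  0.51 -2.36] w 0.0109 gf 40.0
shift [ 0.1482 -0.2268  0.0222] turn [1.000e-02 2.000e-02 1.107e+01]
```

Emit:
{"method": "servo_tool", "body": {"commands": [[[-0.015,-0.013,-0.015,0,0,0,-1],[-0.045,-0.04,-0.02,0,0,0,-1],[-0.03,-0.075,-0.02,0,0,1,-1],[-0.005,-0.105,-0.02,0,0,3,-1],[0.025,-0.14,-0.02,0,0,5,-1],[0.055,-0.17,-0.015,0,0,7,-1],[0.085,-0.205,-0.01,0,0,9,-1],[0.105,-0.225,-0.005,0,0,11,-1],[0.113,-0.234,0,0,0,11,-1],[0.113,-0.234,0,0,0,11,-1]]]}}

```text
t: 6.35
tcp_pos: [0.4178, -0.2025, 0.1822]
tcp_rot: [-1.557, -2.726, -0.0]
wrist_force: [0.1, -0.7, -3.0]
grip_width: 0.0112
grasp_force: 40.0
```

Run:
```python
from h import *
s,c=shot('wrist','w2.png')
_,S=shot('scene','s2.png');_,D=shot('side','d2.png')
go([.4193,-.2019,.1833],120.5)
a=cv2.imread('pics/w2.png')
A=cv2.imread('pics/s2.png')[250:450,180:400]; B=cv2.imread('pics/d2.png')[170:340,60:280]
A=cv2.resize(A,(440,400));B=cv2.resize(B,(440,340))
k=cv2.resize(a,(320,240)); o=np.zeros((600,800,3),np.uint8); o[:400,:400]=A[:,:400]; o[:340,400:]=B[:,20:420]; o[360:,400:720]=k
cv2.imwrite('pics/m2.png',o)
print(s['torque'])
for n,C in(('S',S),('D',D)): print(n,proj(C,pts([.5565,-.4344,-1.0375],[-.095,.095,.216],.065)).round(1).tolist())
```

```text
t 6.5 pos [ 0.4202 -0.2031  0.1828] F [ 0.63 -0.27 -1.66] w 0.0112 gf 40.0
shift [ 0.0015 -0.0002 -0.0005] turn [0.01 0.01 0.08]
[ 0.01829419 -0.18371617 -0.02236537]
S [[272.8, 320.4], [303.9, 388.1], [328.1, 440.7]]
D [[199.9, 259.2], [133.9, 294.2], [81.2, 322.1]]
```

View pics/m2.png

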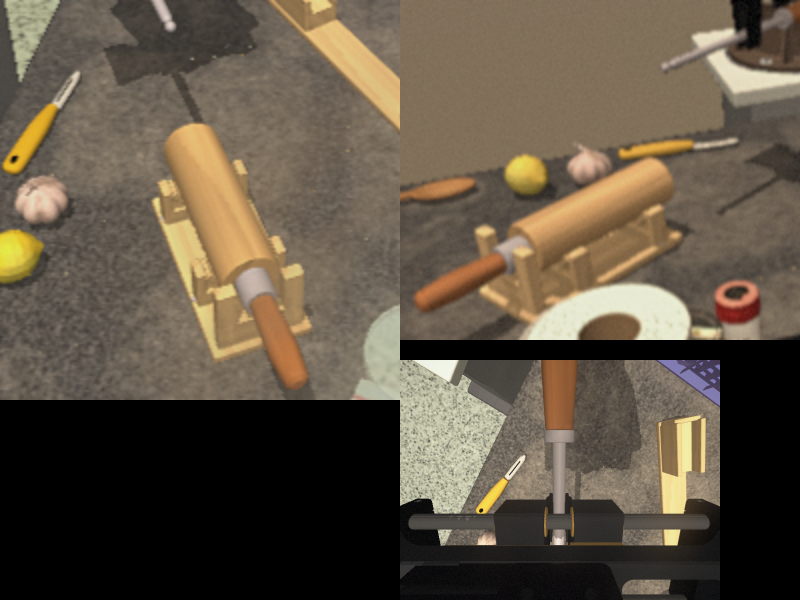

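Emit:
{"method": "servo_tool", "body": {"commands": [[[-0.03,-0.01,-0.01,0,0,0,-1],[-0.07,-0.02,-0.02,0,0,0,-1],[-0.115,-0.035,-0.02,0,0,0,-1],[-0.16,-0.05,-0.02,0,0,0,-1],[-0.205,-0.065,-0.02,0,0,0,-1],[-0.25,-0.08,-0.02,0,0,0,-1],[-0.285,-0.09,-0.02,0,0,0,-1],[-0.31,-0.097,-0.02,0,0,0,-1],[-0.318,-0.099,-0.02,0,0,0,-1],[-0.318,-0.099,-0.02,0,0,0,-1]]]}}

```text
t: 7.5
tcp_pos: [0.4964, -0.5273, 0.2017]
tcp_rot: [-1.557, -2.728, -0.001]
wrist_force: [-0.0, -0.2, -2.8]
grip_width: 0.0114
grasp_force: 40.0
```

Run:
```python
from h import *
manip.camera('scene');manip.camera('scene')
s,c=shot('wrist','w3.png'); np.save('w3.npy',c['img'])
print(s['tcp_pos'],s['qvel'].round(3))
B=[.5565,-.4344,-1.0375]
print(proj(c,pts(B,[-.095,.095,.13,.216],.065),s).round(1).tolist())
import pickle;pickle.dump((s,c),open('w3.pkl','wb'))
```

```text
[ 0.49621572 -0.52588064  0.20258218] [ 0.005 -0.017  0.009 -0.002 -0.    -0.   ]
[[434.8, 65.4], [418.3, 279.0], [415.8, 312.0], [410.1, 386.4]]
```

View pics/w3.png

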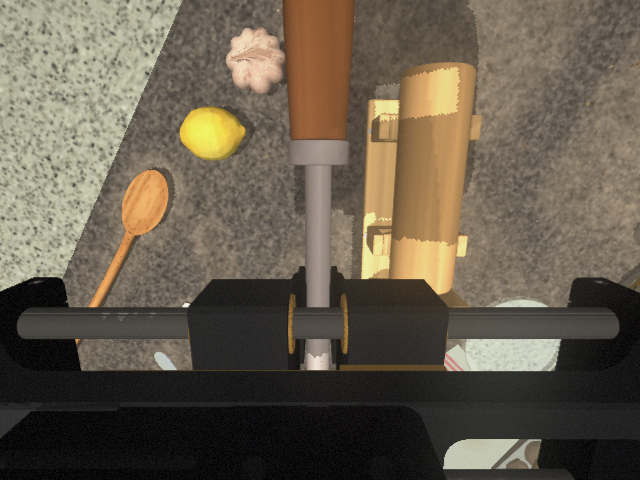

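```bash
cat > e.py <<'E'
from h import *
import pickle
from scipy.optimize import least_squares as ls
s,c=pickle.load(open('w3.pkl','rb'))
g=cv2.GaussianBlur(c['img'],(3,3),0).astype(float)
def edge(row,c0,w=8):
    r=g[row-1:row+2].mean(0); d=np.abs(np.gradient(r,axis=0)).sum(1); k=np.arange(c0-w,c0+w+1)
    j=k[np.argmax(d[k])]; q=d[j-1:j+2]; return j+(q[0]-q[2])/(2*(q[0]-2*q[1]+q[2])+1e-9)
def scan(p0,p1,rows,w=8):
    e=np.array([(edge(r,int(round(np.interp(r,[p0[1],p1[1]],[p0[0],p1[0]]))),w),r) for r in rows])
    f=np.polyfit(e[:,1],e[:,0],1)
    for _ in range(3):
        k=np.abs(np.polyval(f,e[:,1])-e[:,0])<1.2
        if k.sum()>4: f=np.polyfit(e[k,1],e[k,0],1)
    print('kept',k.sum(),len(k),f); return f
rows=range(80,275,4)
fl=scan((402,72),(391,278),rows); fr=scan((475,70),(455,285),rows)
T=np.eye(4);T[:3,:3]=R.from_rotvec(s['tcp_rot']).as_matrix();T[:3,3]=s['tcp_pos'];C=(T@c['hand_eye'])[:3,3]
def sil(o,d,r,us):
    n=C-o; n-=d*(n@d); D=np.linalg.norm(n); n/=D; b=np.cross(d,n); a=np.arccos(r/D)
    return [np.array([o+d*u+r*(np.cos(a)*n+sg*np.sin(a)*b) for u in us]) for sg in(1,-1)]
def line(f,P): 
    q=proj(c,P,s); return q[:,0]-np.polyval(f,q[:,1])
def res(p,r=.03):
    o=np.array([p[0],p[1],.065]);d=np.array([np.cos(p[2]),np.sin(p[2]),0])
    A,B=sil(o,d,r,[-.08,-.03,.02,.07]); 
    if proj(c,A,s)[0,0]>proj(c,B,s)[0,0]:A,B=B,A
    return np.r_[line(fl,A),line(fr,B)]
d0=np.array([np.cos(-1.0375),np.sin(-1.0375)]);n0=np.array([-d0[1],d0[0]]);o0=np.array([.5565,-.4344])
r=ls(lambda q:res([*(o0+n0*q[0]),q[1]]),[0,-1.0375])
o=o0+n0*r.x[0];print('barrel',o,r.x,np.degrees(r.x[1]),r.fun.round(2))
if __name__=='__main__':
    # axle in the tool frame: shank edges
    rows=range(175,262,4)
    al=scan((305,170),(305,270),rows,5);ar=scan((331,170),(330,270),rows,5)
    Rm=T[:3,:3]
    def ax(q):
        o=Rm@np.array([0,q[0],-.019])+s['tcp_pos'];d=-Rm@np.array([np.cos(q[1]),np.sin(q[1]),0])
        A,B=sil(o,d,.006,[-.06,-.04,-.015])
        if proj(c,A,s)[0,0]>proj(c,B,s)[0,0]:A,B=B,A
        return np.r_[line(al,A),line(ar,B)]
    q=ls(ax,[0,0]);print('axle y, yaw(deg)',q.x[0],np.degrees(q.x[1]),q.fun.round(2))
    go([0,0,0],120.5)
    # collar front upper edge row / barrel end row
    col=g[100:200,312:326].mean(1);print('collar grad',[(100+i,int(v)) for i,v in enumerate(np.abs(np.gradient(col,axis=0)).sum(1)) if v>25])
    col=g[40:100,432:446].mean(1);print('end grad',[(40+i,int(v)) for i,v in enumerate(np.abs(np.gradient(col,axis=0)).sum(1)) if v>15])
    for u in(-.045,-.055,-.065,-.075): print(u,proj(c,[Rm@np.array([-u,0,-.019-.0135])+s['tcp_pos']],s))
    dd=np.array([np.cos(r.x[1]),np.sin(r.x[1]),0])
    for u in(-.105,-.1,-.095,-.09):print(u,proj(c,[np.r_[o,.095]+dd*u],s))
E
python3 e.py
```

```text
kept 46 49 [-6.05997310e-02  4.04946432e+02]
kept 11 49 [-6.54183443e-02  4.79461261e+02]
barrel [ 0.55952437 -0.43261455] [ 0.00351207 -1.01831332] -58.345055511381574 [-0.31  1.1   2.41  3.62  0.3  -1.04 -2.27 -3.41]
kept 20 22 [3.41609019e-02 2.98801139e+02]
kept 20 22 [-3.34297911e-02  3.36654015e+02]
axle y, yaw(deg) 0.00011881187704159244 0.0060746496105633044 [-0.51 -1.59 -2.84  0.51  1.59  2.85]
t 7.65 pos [ 0.4962 -0.5258  0.203 ] F [ 0.86  0.39 -3.12] w 0.0111 gf 40.0
shift [ 0.7051 -0.1591  0.2033] turn [-0.   -0.03  0.13]
collar grad [(139, 63), (140, 79), (141, 35)]
end grad [(61, 26), (62, 48), (63, 40), (64, 15), (67, 16), (68, 33), (69, 42), (70, 38), (71, 24)]
-0.045 [[317.5366372  212.98211501]]
-0.055 [[317.52040585 188.69258894]]
-0.065 [[317.5035904 163.5289805]]
-0.075 [[317.48615875 137.44324312]]
-0.105 [[451.68868304  39.71355457]]
-0.1 [[451.17111513  47.16254334]]
-0.095 [[450.65848821  54.54041989]]
-0.09 [[450.15073186  61.8481977 ]]
```

```bash
cat > f.py <<'E'
from h import *
import e
from e import *
h=cv2.GaussianBlur(c['img'],(3,3),0).astype(float); m=(h[...,0]-h[...,2])/(h.sum(2)+1)
for r in (90,150,160,200,215,270): print(r,(m[r,440:484:3]*100).astype(int))
E
python3 f.py | tail -6
python3 - <<'E'
import cv2,numpy as np
a=cv2.imread('pics/w3.png')
L=cv2.resize(a[50:300,370:490],(384,600),interpolation=1,fx=0,fy=0)
Rr=cv2.resize(a[130:380,270:370],(400,600),interpolation=1)
cv2.imwrite('pics/z3.png',np.hstack([L,Rr]))
E
```

```text
90 [17 17 16 17 18 18 19 22 22 22 22 20 10  9  9]
150 [22 22 22 22 22 22 22 22 22 19 10  9  9  8  8]
160 [22 22 22 23 22 22 22 22 21 13 10  9  7  8  8]
200 [22 22 22 22 22 22 22 19  9  9  8  8  9  8  8]
215 [22 22 22 22 22 22 22 11  9  9  8  9  9  9  8]
270 [16 18 19 21 22 11 10  9  9  8  9  9  9  8  8]
```

View pics/z3.png

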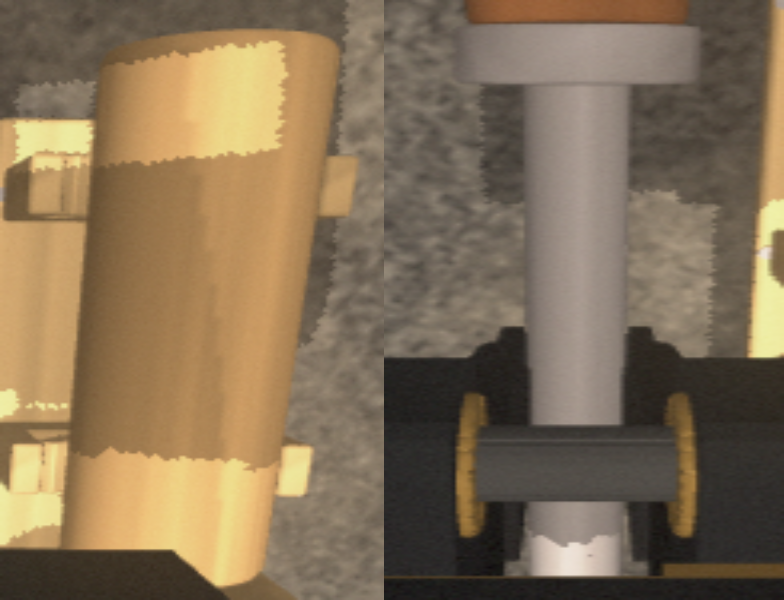

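```bash
cat > f.py <<'E'
import e
from e import *
h=cv2.GaussianBlur(c['img'],(3,3),0).astype(float); m=(h[...,0]-h[...,2])/(h.sum(2)+1)
E_=[]
for r in list(range(84,112,3))+list(range(142,226,3))+list(range(262,280,3)):
    k=np.arange(440,485);v=m[r,k]; j=np.where(v>.155)[0][-1]; E_.append((r,k[j]+(v[j]-.155)/(v[j]-v[j+1])))
E_=np.array(E_);f=np.polyfit(E_[:,0],E_[:,1],1);k=abs(np.polyval(f,E_[:,0])-E_[:,1])<1;f=np.polyfit(E_[k,0],E_[k,1],1);print(k.sum(),len(k),f)
e.fr=f; 
for off in(0,.7):
    e.fl=fl+np.array([0,off])
    r=ls(lambda q:res([*(o0+n0*q[0]),q[1]]),[0,-1.0375]);o=o0+n0*r.x[0]
    print('barrel',o,r.x,np.degrees(r.x[1]),r.fun.round(2))
# z/pitch of axle
e2=lambda w:None
al=np.polyfit([171.5,271.5],[304.8,306.3],1);ar=np.polyfit([171.5,271.5],[330.5,329.5],1)
Rm=T[:3,:3]
def ax(q):
    oo=Rm@np.array([0,q[0],-.019+q[2]])+s['tcp_pos'];d=-Rm@np.array([np.cos(q[1]),np.sin(q[1]),q[3]])
    A,B=sil(oo,d/np.linalg.norm(d),.006,[-.06,-.04,-.015])
    if proj(c,A,s)[0,0]>proj(c,B,s)[0,0]:A,B=B,A
    return np.r_[line(al,A),line(ar,B)]
q=ls(ax,[0,0,0,0]);print('axle',q.x,ax([0,0,0,0]).round(2),q.fun.round(2))
d=np.array([np.cos(r.x[1]),np.sin(r.x[1]),0])
for u in(-.1,-.09,-.08,-.07):print(u,proj(c,[np.r_[o,.095]+d*u],s))
E
python3 f.py|tail -8
```

```text
44 44 [-1.13172185e-01  4.84564749e+02]
barrel [ 0.55812498 -0.43344069] [ 0.00188702 -1.04529024] -59.890719127421555 [ 0.29  0.19  0.1   0.02 -0.27 -0.18 -0.09 -0.01]
barrel [ 0.55838781 -0.43328552] [ 0.00219224 -1.04503901] -59.876324927314506 [-0.08 -0.18 -0.27 -0.35  0.08  0.17  0.26  0.33]
axle [ 0.00018999 -0.00200923  0.01400969 -0.09241777] [-0.87 -1.08 -1.33  0.57  0.62  0.68] [ 0.  0.  0. -0.  0. -0.]
-0.1 [[452.97899505  47.14056115]]
-0.09 [[451.58781495  61.82865708]]
-0.08 [[450.22282459  76.2402414 ]]
-0.07 [[448.88329131  90.38304952]]
```

```bash
cat >> h.py <<'E'
YB=-1.0452; DB=np.array([np.cos(YB),np.sin(YB),0]); M=np.array([.5134,-.3560,.065]); XA=180+np.degrees(YB)
def tcp(depth,grip=.065,dz=0): "TCP for tip `depth` beyond the mouth with grip at u=grip"
# tip = tcp + (0.215-grip)*DB
def tcp(depth,grip=.065,dz=0): return M+DB*(depth-.215+grip)+[0,0,dz-.019]
E
python3 -c "
from h import *
p=tcp(-.02);print(p);p[2]=.2;go(p,XA)"
```

```text
[ 0.42810608 -0.20894577  0.046     ]
t 7.65 pos [ 0.4962 -0.5258  0.203 ] F [ 0.86  0.39 -3.12] w 0.0111 gf 40.0
shift [0.3073 0.1028 0.0031] turn [-0.   -0.03  0.51]
```

Emit:
{"method": "servo_tool", "body": {"commands": [[[0.03,0.01,0,0,0,0.1,-1],[0.07,0.022,0,0,0,0.2,-1],[0.11,0.036,0,0,0,0.4,-1],[0.155,0.05,0,0,0,0.5,-1],[0.2,0.066,0,0,0,0.5,-1],[0.24,0.08,0,0,0,0.5,-1],[0.275,0.092,0,0,0,0.5,-1],[0.3,0.1,0,0,0,0.5,-1],[0.3073,0.1028,0.003,0,0,0.5,-1],[0.3073,0.1028,0.003,0,0,0.5,-1]]]}}

```text
t: 8.65
tcp_pos: [0.428, -0.209, 0.2003]
tcp_rot: [1.566, 2.722, -0.0]
wrist_force: [0.0, -0.8, -2.6]
grip_width: 0.0113
grasp_force: 40.0
```

Emit:
{"method": "servo_tool", "body": {"commands": [[[0,0,0.02,0,0,0,-1],[0,0,0.045,0,0,0,-1],[0,0,0.07,0,0,0,-1],[0,0,0.095,0,0,0,-1],[0,0,0.115,0,0,0,-1],[0,0,0.13,0,0,0,-1],[0,0,0.142,0,0,0,-1],[0,0,0.15,0,0,0,-1],[0,0,0.154,0,0,0,-1],[0,0,0.154,0,0,0,-1]]]}}

```text
t: 9.65
tcp_pos: [0.4282, -0.2105, 0.0457]
tcp_rot: [-1.569, -2.721, 0.0]
wrist_force: [-0.3, 0.0, -1.6]
grip_width: 0.011
grasp_force: 40.0
```

Run:
```python
from h import *
_,S=shot('scene','s4.png');_,D=shot('side','d4.png')
go(tcp(-.02),XA)
for n,C in(('S',S),('D',D)): print(n,proj(C,np.array([M+DB*(-.02+k) for k in(0,-.05,-.1,-.2)]+[M])).round(1).tolist())
A=cv2.imread('pics/s4.png')[240:340,210:310];B=cv2.imread('pics/d4.png')[200:300,180:280]
cv2.imwrite('pics/m4.png',cv2.resize(np.hstack([A,B]),(800,400),interpolation=cv2.INTER_CUBIC))
```

```text
t 9.75 pos [ 0.4284 -0.2104  0.0463] F [ 0.1  -0.07 -1.68] w 0.0113 gf 40.0
shift [0.0015 0.0005 0.0003] turn [ 0.02  0.04 -0.05]
S [[272.0, 315.5], [265.2, 300.4], [258.7, 286.1], [246.9, 259.7], [274.8, 321.9]]
D [[205.1, 257.2], [219.7, 249.6], [233.4, 242.4], [258.5, 229.2], [199.0, 260.4]]
```

View pics/m4.png

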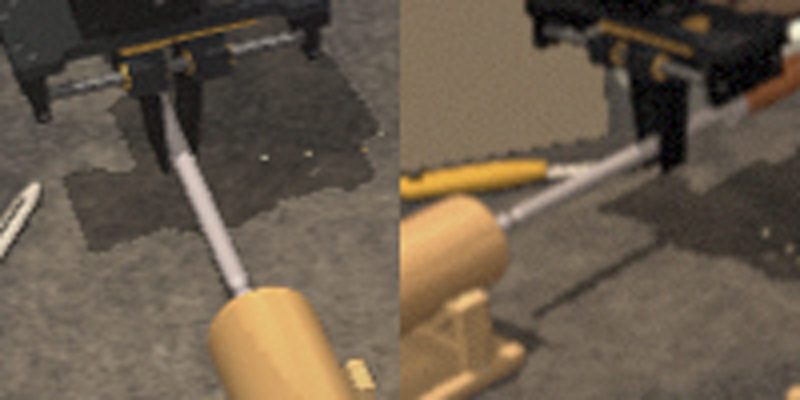

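Emit:
{"method": "servo_tool", "body": {"commands": [[[0,0.0005,0,0,0,0,-1],[-0.004,0.0005,0,0,0,0,-1],[-0.008,0.0005,0,0,0,0,-1],[-0.012,0.0005,0,0,0,0,-1],[-0.015,0.0005,0,0,0,0,-1],[-0.018,0.0005,0,0,0,0,-1],[-0.021,0.0005,0,0,0,0,-1],[-0.024,0.0005,0,0,0,0,-1],[-0.027,0.0005,0,0,0,0,-1],[-0.03,0.0005,0,0,0,0,-1]]]}}

```text
t: 10.75
tcp_pos: [0.4437, -0.2361, 0.0459]
tcp_rot: [-1.569, -2.722, 0.0]
wrist_force: [-0.3, 0.2, -2.5]
grip_width: 0.0111
grasp_force: 40.0
```

```bash
python3 -c "
from h import *
go(tcp(.01),XA); print(manip.observe()['wrist_force'],manip.observe()['torque'])"
```

```text
t 10.75 pos [ 0.4437 -0.2361  0.0459] F [-0.32  0.23 -2.5 ] w 0.0111 gf 40.0
shift [ 0.0013  0.0001 -0.0001] turn [-0.    0.   -0.04]
[-0.31907011  0.2330788  -2.50356152] [ 0.00741897 -0.18144338 -0.02140555]
```

Emit:
{"method": "servo_tool", "body": {"commands": [[[-0.002,0,0,0,0,0,-1],[-0.004,0,0,0,0,0,-1],[-0.006,0,0,0,0,0,-1],[-0.008,0,0,0,0,0,-1],[-0.01,0,0,0,0,0,-1],[-0.012,0,0,0,0,0,-1],[-0.014,0,0,0,0,0,-1],[-0.016,0,0,0,0,0,-1],[-0.018,0,0,0,0,0,-1],[-0.02,0,0,0,0,0,-1]]]}}

```text
t: 11.75
tcp_pos: [0.4537, -0.2533, 0.0459]
tcp_rot: [1.569, 2.722, -0.0]
wrist_force: [-0.1, 0.1, -2.0]
grip_width: 0.011
grasp_force: 40.0
```

Run:
```python
from h import *
_,S=shot('scene','s5.png');_,D=shot('side','d5.png')
go(tcp(.03),XA)
A=cv2.imread('pics/s5.png')[250:450,210:410];B=cv2.imread('pics/d5.png')[190:330,70:270]
B=np.vstack([B,np.zeros((60,200,3),np.uint8)])
cv2.imwrite('pics/m5.png',cv2.resize(np.hstack([A,B]),(800,400),interpolation=cv2.INTER_CUBIC))
```

```text
t 11.85 pos [ 0.4538 -0.2534  0.0459] F [ 0.05  0.98 -2.02] w 0.0111 gf 40.0
shift [ 0.0013  0.0001 -0.0001] turn [ 0.    0.02 -0.05]
```

View pics/m5.png

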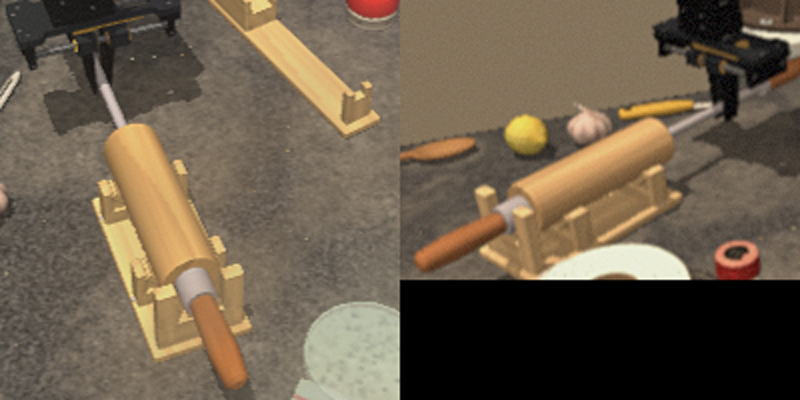

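Emit:
{"method": "servo_tool", "body": {"commands": [[[-0.004,0,0,0,0,0,-1],[-0.008,0,0,0,0,0,-1],[-0.012,0,0,0,0,0,-1],[-0.016,0,0,0,0,0,-1],[-0.02,0,0,0,0,0,-1],[-0.024,0,0,0,0,0,-1],[-0.028,0,0,0,0,0,-1],[-0.032,0,0,0,0,0,-1],[-0.036,0,0,0,0,0,-1],[-0.04,0,0,0,0,0,-1]]]}}

```text
t: 12.85
tcp_pos: [0.4739, -0.288, 0.0459]
tcp_rot: [1.569, 2.722, -0.0]
wrist_force: [0.1, -0.1, -1.4]
grip_width: 0.0111
grasp_force: 40.0
```

```bash
cat > mv.py <<'E'
from h import *
# barrel motion by template match of the far collar/handle in the scene view vs the first picture
a=cv2.imread('pics/scene0.png'); _,S=shot('scene'); b=S['img'][:,:,::-1].copy()
t=a[385:446,296:340]; r=cv2.matchTemplate(b[370:475,280:365],t,cv2.TM_CCOEFF_NORMED); _,v,_,l=cv2.minMaxLoc(r)
print('handle shift px',np.array(l)-[16,15],round(v,3))
p=np.array([.5565,-.4344,.065]);print('10 mm =',(proj(S,p+DB*.17)-proj(S,p+DB*.16)).round(2))
go(tcp(.07),XA)
E
python3 mv.py
```

```text
handle shift px [0 0] 0.997
10 mm = [[1.98 4.42]]
t 12.9 pos [ 0.4742 -0.2886  0.046 ] F [ 0.6  -0.29 -2.33] w 0.011 gf 40.0
shift [ 0.002   0.0001 -0.    ] turn [ 0.01  0.04 -0.05]
```

Emit:
{"method": "servo_tool", "body": {"commands": [[[-0.005,0,0,0,0,0,-1],[-0.01,0,0,0,0,0,-1],[-0.016,0,0,0,0,0,-1],[-0.022,0,0,0,0,0,-1],[-0.028,0,0,0,0,0,-1],[-0.034,0,0,0,0,0,-1],[-0.04,0,0,0,0,0,-1],[-0.046,0,0,0,0,0,-1],[-0.052,0,0,0,0,0,-1],[-0.054,0,0,0,0,0,-1]]]}}

```text
t: 13.9
tcp_pos: [0.5011, -0.3351, 0.0459]
tcp_rot: [1.569, 2.721, -0.0]
wrist_force: [0.2, 1.0, -2.4]
grip_width: 0.0112
grasp_force: 40.0
```

```bash
python3 mv.py
```

```text
handle shift px [0 0] 0.997
10 mm = [[1.98 4.42]]
t 13.95 pos [ 0.501  -0.3351  0.0459] F [-0.01 -0.48 -2.13] w 0.011 gf 40.0
shift [ 0.0557  0.0001 -0.0001] turn [ 0.    0.02 -0.05]
```

Emit:
{"method": "servo_tool", "body": {"commands": [[[0,0,0,0,0,0,-0.7],[0,0,0,0,0,0,-0.5],[0,0,0,0,0,0,-0.3],[0,0,0,0,0,0,0],[0,0,0,0,0,0,0.1],[0,0,0,0,0,0,0.1],[0,0,0,0,0,0,0.1],[0,0,0,0,0,0,0.1],[0,0,0,0,0,0,0.1],[0,0,0,0,0,0,0.1]]], "grip_force": 30}}

```text
t: 14.95
tcp_pos: [0.5007, -0.3345, 0.0459]
tcp_rot: [-1.569, -2.722, 0.0]
wrist_force: [0.4, -0.9, 0.3]
grip_width: 0.0526
grasp_force: 0.0
```

Emit:
{"method": "servo_tool", "body": {"commands": [[[0.01,0,0,0,0,0,0.1],[0.025,0,0,0,0,0,0.1],[0.04,0,0,0,0,0,0.1],[0.06,0,0,0,0,0,0.1],[0.08,0,0,0,0,0,0.1],[0.095,0,0,0,0,0,0.1],[0.11,0,0.002,0,-0.5,0,0.1],[0.118,0,0.0045,0,-1.3,0,0.1],[0.12,0,0.0045,0,-1.3,0,0.1],[0.12,0,0.0045,0,-1.3,0,0.1]]]}}

```text
t: 15.95
tcp_pos: [0.4406, -0.2304, 0.0416]
tcp_rot: [1.559, 2.705, -0.018]
wrist_force: [0.8, -0.4, 0.5]
grip_width: 0.0526
grasp_force: 0.0
```

```bash
cat > look.py <<'E'
from h import *
s,c=shot('wrist'); im=c['img']; T=np.eye(4);T[:3,:3]=R.from_rotvec(s['tcp_rot']).as_matrix();T[:3,3]=s['tcp_pos']
hsv=cv2.cvtColor(im,cv2.COLOR_RGB2HSV)
m=((hsv[...,0]<14)&(hsv[...,1]>110)&(hsv[...,2]>50))
for r in range(0,320,20):
    k=np.where(m[r,220:420])[0]
    if len(k)>5: print(r,k[0]+220,k[-1]+220,im[r,318],end='; ')
print()
for u in(-.05,-.03,0,.03,.05): # points along tool x at grasp height
    print(u,proj(c,[T[:3,:3]@np.array([u,0,-.019])+s['tcp_pos']],s).round(1))
print(s['t'],s['tcp_pos'],s['wrist_force'].round(2),s['torque'].round(2),s['grip_width'])
E
python3 look.py; python3 mv.py
```

```text
220 294 342 [183 118  74]; 240 291 344 [190 120  73]; 260 290 346 [188 120  68]; 280 289 347 [188 119  72]; 300 289 346 [183 117  69]; 
-0.05 [[317.7 389. ]]
-0.03 [[317.6 355. ]]
0 [[317.6 300.2]]
0.03 [[317.6 240.4]]
0.05 [[317.5 197.3]]
15.95 [ 0.44057157 -0.23035796  0.04162138] [ 0.79 -0.4   0.49] [ 0.05 -0.1  -0.03] 0.05257773885878617
handle shift px [0 0] 0.997
10 mm = [[1.98 4.42]]
t 16.05 pos [ 0.441  -0.231   0.0416] F [-0.11  0.07 -0.46] w 0.0527 gf 0.0
shift [-0.0646 -0.     -0.0029] turn [ 0.02  1.33 -0.05]
```

Emit:
{"method": "servo_tool", "body": {"commands": [[[0,0,0,0,0,0,-0.2],[0,0,0,0,0,0,-0.4],[0,0,0,0,0,0,-0.6],[0,0,0,0,0,0,-0.8],[0,0,0,0,0,0,-1],[0,0,0,0,0,0,-1],[0,0,0,0,0,0,-1],[0,0,0,0,0,0,-1],[0,0,0,0,0,0,-1],[0,0,0,0,0,0,-1]]], "grip_force": 40}}

```text
t: 17.05
tcp_pos: [0.4407, -0.2307, 0.0415]
tcp_rot: [1.559, 2.704, -0.018]
wrist_force: [-0.4, -0.5, 0.8]
grip_width: 0.0267
grasp_force: 40.0
```

```bash
python3 -c "
from h import *
go(tcp(.1257,-.055),XA);print(manip.observe()['torque'])"
```

```text
t 17.05 pos [ 0.4407 -0.2307  0.0415] F [-0.4  -0.45  0.78] w 0.0267 gf 40.0
shift [-0.0007  0.     -0.0045] turn [ 0.    1.31 -0.04]
[-0.13916052 -0.14637221 -0.05580152]
```

Emit:
{"method": "servo_tool", "body": {"commands": [[[0,0,-0.001,0,0.3,0,-1],[0,0,-0.002,0,0.6,0,-1],[0,0,-0.003,0,0.9,0,-1],[0,0,-0.0045,0,1.3,0,-1],[0,0,-0.0045,0,1.3,0,-1],[-0.003,0,-0.0045,0,1.3,0,-1],[-0.006,0,-0.0045,0,1.3,0,-1],[-0.009,0,-0.0046,0,1.3,0,-1],[-0.012,0,-0.0047,0,1.3,0,-1],[-0.015,0,-0.0048,0,1.3,0,-1]]]}}

```text
t: 18.05
tcp_pos: [0.4482, -0.2438, 0.0465]
tcp_rot: [-1.569, -2.722, 0.0]
wrist_force: [-0.0, -0.1, -1.0]
grip_width: 0.0265
grasp_force: 40.0
```

```bash
python3 mv.py;python3 -c "
from h import *
go(tcp(.1257+.015,-.055),XA);print(manip.observe()['torque'])"
```

```text
handle shift px [0 0] 0.997
10 mm = [[1.98 4.42]]
t 18.1 pos [ 0.4485 -0.2442  0.0466] F [ 0.68 -1.29 -1.99] w 0.0266 gf 40.0
shift [-0.0493  0.0001  0.0006] turn [ 0.01  0.03 -0.05]
t 18.1 pos [ 0.4485 -0.2442  0.0466] F [ 0.68 -1.29 -1.99] w 0.0266 gf 40.0
shift [0.     0.     0.0006] turn [ 0.01  0.03 -0.05]
[ 0.03532851 -0.18893435  0.01755737]
```

Emit:
{"method": "servo_tool", "body": {"commands": [[[-0.004,0,0.0004,0,0,0,-1],[-0.009,0,0.0005,0,0,0,-1],[-0.014,0,0.0005,0,0,0,-1],[-0.019,0,0.0005,0,0,0,-1],[-0.024,0,0.0005,0,0,0,-1],[-0.029,0,0.0005,0,0,0,-1],[-0.034,0,0.0005,0,0,0,-1],[-0.039,0,0.0005,0,0,0,-1],[-0.044,0,0.0005,0,0,0,-1],[-0.048,0,0.0005,0,0,0,-1]]]}}

```text
t: 19.1
tcp_pos: [0.4724, -0.2855, 0.0461]
tcp_rot: [1.569, 2.722, -0.0]
wrist_force: [-0.6, 0.2, -1.0]
grip_width: 0.0268
grasp_force: 40.0
```

```bash
python3 mv.py;python3 -c "
from h import *
go(tcp(.215,-.055),XA);print(manip.observe()['torque'])"
```

```text
handle shift px [0 0] 0.997
10 mm = [[1.98 4.42]]
t 19.15 pos [ 0.4727 -0.2859  0.0461] F [ 0.29 -0.5  -0.67] w 0.0265 gf 40.0
shift [-0.001   0.0001  0.0001] turn [ 0.01  0.04 -0.05]
t 19.15 pos [ 0.4727 -0.2859  0.0461] F [ 0.29 -0.5  -0.67] w 0.0265 gf 40.0
shift [-0.026   0.0001  0.0001] turn [ 0.01  0.04 -0.05]
[ 0.00372805 -0.13848078  0.01418027]
```

Emit:
{"method": "servo_tool", "body": {"commands": [[[-0.002,0,0,0,0,0,-1],[-0.004,0,0,0,0,0,-1],[-0.006,0,0,0,0,0,-1],[-0.008,0,0,0,0,0,-1],[-0.01,0,0,0,0,0,-1],[-0.012,0,0,0,0,0,-1],[-0.014,0,0,0,0,0,-1],[-0.016,0,0,0,0,0,-1],[-0.018,0,0,0,0,0,-1],[-0.02,0,0,0,0,0,-1]]]}}

```text
t: 20.15
tcp_pos: [0.4815, -0.3017, 0.0458]
tcp_rot: [-1.568, -2.72, -0.001]
wrist_force: [-3.1, 4.8, -1.9]
grip_width: 0.0268
grasp_force: 40.0
```

```bash
python3 mv.py;python3 -c "
from h import *
go(tcp(.215,-.055),XA);print(manip.observe()['torque'])"
```

```text
handle shift px [0 0] 0.894
10 mm = [[1.98 4.42]]
t 20.2 pos [ 0.4818 -0.302   0.0458] F [-3.1   4.76 -1.07] w 0.0264 gf 40.0
shift [ 0.0174  0.0003 -0.0002] turn [-0.04 -0.1  -0.04]
t 20.2 pos [ 0.4818 -0.302   0.0458] F [-3.1   4.76 -1.07] w 0.0264 gf 40.0
shift [-0.0076  0.0003 -0.0002] turn [-0.04 -0.1  -0.04]
[0.80185617 0.33548268 0.05650168]
```

Emit:
{"method": "servo_tool", "body": {"commands": [[[-0.001,0,0,0,0,0,-1],[-0.002,0,0,0,0,0,-1],[-0.003,0,0,0,0,0,-1],[-0.004,0,0,0,0,0,-1],[-0.0045,0,0,0,0,0,-1],[-0.005,0,0,0,0,0,-1],[-0.0055,0,0,0,0,0,-1],[-0.006,0,0,0,0,0,-1],[-0.0065,0,0,0,0,0,-1],[-0.007,0,0,0,0,0,-1]]]}}

```text
t: 21.2
tcp_pos: [0.4851, -0.3078, 0.0458]
tcp_rot: [-1.568, -2.72, -0.001]
wrist_force: [-2.5, 5.2, -0.5]
grip_width: 0.0265
grasp_force: 40.0
```

```bash
python3 mv.py;python3 -c "
from h import *
s=manip.observe();print(s['torque'], 'axial',-s['wrist_force']@DB,'along',(s['tcp_pos']-M)@DB)"
```

```text
handle shift px [0 0] 0.771
10 mm = [[1.98 4.42]]
t 21.25 pos [ 0.4851 -0.3078  0.0458] F [-2.33  4.63 -1.86] w 0.0271 gf 40.0
shift [ 0.0241  0.0003 -0.0002] turn [-0.04 -0.1  -0.04]
[0.78188988 0.24593675 0.03977098] axial 5.171630284500678 along -0.05585124632558724
```

Emit:
{"method": "servo_tool", "body": {"commands": [[[-0.001,0,0,0,0,0,-1],[-0.002,0,0,0,0,0,-1],[-0.003,0,0,0,0,0,-1],[-0.004,0,0,0,0,0,-1],[-0.0045,0,0,0,0,0,-1],[-0.005,0,0,0,0,0,-1],[-0.0055,0,0,0,0,0,-1],[-0.006,0,0,0,0,0,-1],[-0.006,0,0,0,0,0,-1],[-0.006,0,0,0,0,0,-1]]]}}

```text
t: 22.25
tcp_pos: [0.4877, -0.3125, 0.0456]
tcp_rot: [-1.568, -2.719, -0.001]
wrist_force: [-3.1, 7.3, -1.4]
grip_width: 0.0267
grasp_force: 40.0
```

```bash
cat > mv2.py <<'E'
from h import *
a=cv2.imread('pics/scene0.png'); _,S=shot('scene'); b=S['img']
def tip(im): # far handle's end: centroid of the lowest orange rows
    h=cv2.cvtColor(im,cv2.COLOR_RGB2HSV)[400:470,300:350]; m=(h[...,0]<14)&(h[...,1]>120)&(h[...,2]>60)
    y,x=np.nonzero(m); return np.array([x.mean()+300,y.mean()+400]),y.max()+400,m.sum()
A=tip(a[:,:,::-1].copy());B=tip(b);print(A,B,'barrel moved mm (lowest row)',(B[1]-A[1])/4.42*10)
def edge(im):
    h=cv2.cvtColor(im,cv2.COLOR_RGB2HSV)
s=manip.observe();print('t',s['t'],'axial',-s['wrist_force']@DB,'F',s['wrist_force'].round(1),'shoulder along',(s['tcp_pos']-M)@DB+.055,s['tcp_pos'].round(4))
E
python3 mv2.py
```

```text
(array([320.12433393, 422.25754885]), np.int64(444), np.int64(563)) (array([322.60162602, 427.68617886]), np.int64(450), np.int64(615)) barrel moved mm (lowest row) 13.574660633484164
t 22.3 axial 7.281198522469179 F [-3.8  6.2 -1.5] shoulder along 0.0045463512858723715 [ 0.4877 -0.3126  0.0456]
```

Emit:
{"method": "servo_tool", "body": {"commands": [[[-0.0004,0,0,0,0,0,-1],[-0.0008,0,0,0,0,0,-1],[-0.0012,0,0,0,0,0,-1],[-0.0016,0,0,0,0,0,-1],[-0.002,0,0,0,0,0,-1],[-0.0024,0,0,0,0,0,-1],[-0.0028,0,0,0,0,0,-1],[-0.0032,0,0,0,0,0,-1],[-0.0036,0,0,0,0,0,-1],[-0.004,0,0,0,0,0,-1]]]}}

```text
t: 23.3
tcp_pos: [0.4909, -0.3174, 0.0462]
tcp_rot: [1.569, 2.721, -0.0]
wrist_force: [-0.8, -0.2, -2.0]
grip_width: 0.0263
grasp_force: 40.0
```

```bash
python3 mv2.py
```

```text
(array([320.12433393, 422.25754885]), np.int64(444), np.int64(563)) (array([322.74230146, 427.98541329]), np.int64(450), np.int64(617)) barrel moved mm (lowest row) 13.574660633484164
t 23.35 axial -1.7610603230474713 F [ 1.  -1.4 -0.2] shoulder along 0.010401833848156232 [ 0.4909 -0.3175  0.0462]
```

Emit:
{"method": "servo_tool", "body": {"commands": [[[-0.0005,0,0,0,0,0,-1],[-0.001,0,0,0,0,0,-1],[-0.0014,0,0,0,0,0,-1],[-0.0018,0,0,0,0,0,-1],[-0.0022,0,0,0,0,0,-1],[-0.0026,0,0,0,0,0,-1],[-0.003,0,0,0,0,0,-1],[-0.0034,0,0,0,0,0,-1],[-0.0037,0,0,0,0,0,-1],[-0.004,0,0,0,0,0,-1]]]}}

```text
t: 24.35
tcp_pos: [0.4914, -0.3187, 0.0458]
tcp_rot: [-1.567, -2.718, -0.002]
wrist_force: [-5.4, 10.8, 4.9]
grip_width: 0.0267
grasp_force: 40.0
```

```bash
python3 mv2.py
```

```text
(array([320.12433393, 422.25754885]), np.int64(444), np.int64(563)) (array([322.5954323 , 427.74388254]), np.int64(450), np.int64(613)) barrel moved mm (lowest row) 13.574660633484164
t 24.4 axial 12.428006565287797 F [-5.8 11.   3.9] shoulder along 0.011764744787189148 [ 0.4915 -0.3187  0.0458]
```

Emit:
{"method": "servo_tool", "body": {"commands": [[[-0.0003,0,0,0,0,0,-1],[-0.0006,0,0,0,0,0,-1],[-0.0009,0,0,0,0,0,-1],[-0.0012,0,0,0,0,0,-1],[-0.0012,0,0,0,0,0,-1],[-0.0012,0,0,0,0,0,-1],[-0.0012,0,0,0,0,0,-1],[-0.0012,0,0,0,0,0,-1],[-0.0012,0,0,0,0,0,-1],[-0.0012,0,0,0,0,0,-1]]]}}

```text
t: 25.4
tcp_pos: [0.4914, -0.3188, 0.0457]
tcp_rot: [-1.565, -2.716, -0.003]
wrist_force: [-7.8, 14.5, 7.2]
grip_width: 0.0265
grasp_force: 40.0
```

```bash
python3 mv2.py; python3 -c "
from h import *
print(manip.observe()['torque'])"
```

```text
(array([320.12433393, 422.25754885]), np.int64(444), np.int64(563)) (array([322.7056, 427.8288]), np.int64(450), np.int64(625)) barrel moved mm (lowest row) 13.574660633484164
t 25.45 axial 17.19248812233458 F [-7.7 15.4  6.4] shoulder along 0.011757309456543977 [ 0.4914 -0.3188  0.0457]
[ 2.46622885  1.09298695 -0.05272356]
```

Emit:
{"method": "servo_tool", "body": {"commands": [[[0.001,0,0,0,0,0,-1],[0.002,0,0,0,0,0,-1],[0.003,0,0,0,0,0,-1],[0.0037,0,0,0,0,0,-1],[0.0037,0,0,0,0,0,-1],[0.0037,0,0,0,0,0,-1],[0.0037,0,0,0,0,0,-1],[0.0037,0,0,0,0,0,-1],[0.0037,0,0,0,0,0,-1],[0.0037,0,0,0,0,0,-1]]]}}

```text
t: 26.45
tcp_pos: [0.4915, -0.3186, 0.0461]
tcp_rot: [1.569, 2.721, -0.0]
wrist_force: [0.7, -0.6, -1.1]
grip_width: 0.0264
grasp_force: 40.0
```

```bash
python3 mv2.py
```

```text
(array([320.12433393, 422.25754885]), np.int64(444), np.int64(563)) (array([322.65466448, 427.83633388]), np.int64(450), np.int64(611)) barrel moved mm (lowest row) 13.574660633484164
t 26.5 axial -1.5618310353418814 F [ 1.  -1.2 -1.5] shoulder along 0.011642981722407353 [ 0.4915 -0.3186  0.0461]
```

Emit:
{"method": "servo_tool", "body": {"commands": [[[0,0,0,0,0,0,-0.6],[0,0,0,0,0,0,-0.4],[0,0,0,0,0,0,-0.2],[0,0,0,0,0,0,0],[0,0,0,0,0,0,0.2],[0,0,0,0,0,0,0.2],[0,0,0,0,0,0,0.2],[0,0,0,0,0,0,0.2],[0,0,0,0,0,0,0.2],[0,0,0,0,0,0,0.2]]]}}

```text
t: 27.5
tcp_pos: [0.4914, -0.3184, 0.0461]
tcp_rot: [1.569, 2.722, -0.0]
wrist_force: [0.6, -0.0, 0.2]
grip_width: 0.0569
grasp_force: 0.0
```

Emit:
{"method": "servo_tool", "body": {"commands": [[[0,0,-0.01,0,0,0,0.2],[0,0,-0.03,0,0,0,0.2],[0,0,-0.055,0,0,0,0.2],[0,0,-0.085,0,0,0,0.2],[-0.03,0,-0.115,0,0,0,0.2],[-0.06,0,-0.14,0,0,0,0.2],[-0.09,0,-0.155,0,0,0,0.2],[-0.11,0,-0.16,0,0,0,0.2],[-0.12,0,-0.16,0,0,0,0.2],[-0.12,0,-0.16,0,0,0,0.2]]]}}

```text
t: 28.5
tcp_pos: [0.5515, -0.4226, 0.2057]
tcp_rot: [-1.57, -2.721, -0.0]
wrist_force: [-0.4, 1.1, -0.1]
grip_width: 0.0571
grasp_force: 0.0
```

```bash
python3 mv2.py
python3 - <<'E'
from h import *
s,c=shot('wrist','w9.png')
dm=.012
line=np.array([M+DB*u for u in np.arange(-.1,.06,.004)])
q=proj(c,line+[0,0,.0135],s)
print('rows: collar rear/front, barrel end expected',proj(c,[M+DB*(dm-.01)+[0,0,.0135],M+DB*dm+[0,0,.0135],M+DB*dm+[0,0,.03]],s).round(1).tolist())
c0=q[:,0].mean().round().astype(int)
hs=cv2.cvtColor(c['img'],cv2.COLOR_RGB2HSV)
for r in range(int(q[:,1].min()),min(int(q[:,1].max()),310),3): print(r,c['img'][r,c0-3:c0+4].mean(0).astype(int),hs[r,c0],end=' | ')
E
```

```text
(array([320.12433393, 422.25754885]), np.int64(444), np.int64(563)) (array([322.56935484, 427.57419355]), np.int64(450), np.int64(620)) barrel moved mm (lowest row) 13.574660633484164
t 28.55 axial 0.767190032529956 F [-0.4  0.7 -1.4] shoulder along 0.13083285538459366 [ 0.5511 -0.4218  0.2055]
rows: collar rear/front, barrel end expected [[317.9, 150.6], [318.0, 162.5], [318.0, 162.7]]
15 [131 120 103] [ 18  53 134] | 18 [135 122 105] [ 14  59 138] | 21 [140 126 110] [ 15  55 144] | 24 [139 126 109] [ 15  56 141] | 27 [142 128 110] [ 18  56 137] | 30 [145 131 112] [ 18  55 140] | 33 [140 126 109] [ 17  55 139] | 36 [135 101  74] [ 13 120 138] | 39 [151  96  58] [ 12 155 153] | 42 [158 102  61] [ 12 155 158] | 45 [158 102  61] [ 13 156 160] | 48 [159 102  62] [ 13 159 159] | 51 [160 103  63] [ 12 151 160] | 54 [160 102  62] [ 12 154 161] | 57 [159 102  61] [ 14 167 156] | 60 [160 101  61] [ 12 158 160] | 63 [159 101  61] [ 12 156 160] | 66 [160 103  63] [ 13 152 159] | 69 [158 101  60] [ 13 161 157] | 72 [160 103  62] [ 12 152 159] | 75 [159 102  61] [ 13 157 159] | 78 [160 102  62] 
[... 804 characters left out ...]
 83] [ 13 157 227] | 153 [245 234 224] [ 14  20 246] | 156 [238 226 216] [ 14  20 246] | 159 [182 166 153] [ 12  42 183] | 162 [174 157 146] [ 12  41 175] | 165 [205 157 102] [ 16 127 205] | 168 [211 161 103] [ 17 129 211] | 171 [211 161 103] [ 16 129 211] | 174 [211 162 103] [ 17 128 209] | 177 [211 161 104] [ 16 129 210] | 180 [210 161 103] [ 16 129 214] | 183 [211 162 104] [ 16 132 212] | 186 [210 161 104] [ 16 126 210] | 189 [210 161 103] [ 17 131 208] | 192 [210 161 104] [ 16 128 211] | 195 [209 160 103] [ 16 131 210] | 198 [211 162 104] [ 16 129 210] | 201 [210 161 103] [ 16 128 208] | 204 [211 161 103] [ 16 128 212] | 207 [210 160 102] [ 16 130 210] | 210 [209 160 103] [ 17 129 211] |
```

```bash
python3 -c "
from plant import manip
print(manip.finish_job())"
```

```text
the job is handed in; nothing more can be done
None
```

The axle is clicked into the far handle with its collar against the barrel end, the pin is lying in its cradle, and the job was handed in at about 28.6 s; the highest push reading was 17 N, and a wrist-camera check after release showed no gap at the collar.

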